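# Ease the spring flap of the full waste box shut

### The job

The larger of the two waste boxes is full of used dishes: bring its spring-loaded flap down and ease it gently all the way shut, without letting it slam, then let go. Leave the smaller box's flap standing open.

Things in the scene. Friction and masses are not known exactly. Their poses are not given: they have to be found in the camera images.
- large_box_flap (a joint): Aluminium flap of the larger waste box, hinged on its far rim. 0 rad = shut (level), 1.57 upright, 1.95 stop. Starts at 1.80-1.92 leaning back, where it stays by itself; forward of about 1.6 spring and weight snap it shut. Holding it takes up to about 2 N at the grip. Closing faster than 3 rad/s (0.47 m/s at the grip) is a slam; let go within 5 mm of shut it does not slam.
- large_box_grip (a point): Centre of the roller grip on that flap's free edge: grey cylinder 30 mm long (along the hinge line), 20 mm diameter, on a 10 mm neck, in the flap's plane, 33 mm beyond its edge. Can be pinched across its flat ends from above and turns between the fingers as the flap swings. Shut, it is 115 mm above the cart, 35 mm in front of the box wall, nothing under it.
- large_box_hinge (a point): Middle of the larger flap's hinge line, 115 mm above the cart. The box: white, open-topped, fixed, 120 mm deep (x), 140 wide, 110 high, clear dishes inside. Axes: x level, from the box's front to its hinge side (away from the robot), y along the hinge line, z up. With the flap at angle a the grip is at x = -0.155 cos a, z = 0.155 sin a (m) in these axes.
- small_box_flap (a joint): Flap of the smaller waste box, the same make but 90 mm deep, 100 wide, 80 high, empty, fixed on either side of the larger one. 0 rad = shut; it starts at 1.80 to 1.92, standing open, and must stay open.
- small_box_hinge (a point): Middle of the smaller flap's hinge line, 85 mm above the cart, axes as for the larger box. Its open flap and grip reach up to about 220 mm above the cart.

How it is judged:
By the outcome, as a careful person would: the job done as asked, in the order asked, and still so for the second after the job is handed in, with the robot touching nothing.
It also fails if it takes over 40 s, if anything falls off the work surface, if the arm or the gripper's body presses on something with over 40 N, if the wrist force passes 120 N, or if a joint passes its speed limit or range.

### The arm

A 6-joint arm with a two-finger parallel gripper is mounted at the origin on a cart in front of the work surface, level with it; the furniture and walls round the work are solid. World frame = base frame: x ahead of the robot, y to its left, z up, the work surface at z = 0. Lengths are in m, angles in rad, forces in N, time in s.
With the tool pointing down it reaches from about 0.35 to 1 m from the base axis. Payload 7.1 kg.
Tool frame: the origin (TCP) lies between the finger pads; the fingertips stand 22 mm ahead of it and the grasp point (between the pads) lies 3 mm ahead of it; z points along the fingers, y is the line along which they close (so a half turn about z gives the same grasp; the last joint's range is limited). The gripper opens to 85 mm and grips with 20 to 120 N. Pads are 22 mm wide; open, the fingers measure 114 mm over their backs; the gripper's body (76 mm by 85 mm) begins 54 mm behind the grasp point. The pads swing forward as they close: fully open they stand 13 mm farther back than shut.
Start: joints at [1.193, 0.423, 1.63, -0, 1.089, -0.019], TCP at [0.219, 0.585, 0.253] pointing down, gripper open.
Joint ranges: [-3, 3], [-0.9, 2.11], [0.09, 2.58], [-1.31, 4.45], [0.11, 2.69], [-2.54, 2.54]. Speed limits (rad/s): [2.39, 2.39, 3.01, 3.14, 3.14, 3.14].

### API

Orientations are given as a unit quaternion [w, x, y, z].
In Python, from workcell import robot, snapshot gives the robot as it stands.
- The arm moves only by the tool jog_arm, never from a script. Its argument "deltas" is a list of rows, each a list of 3 entries, a list of its own where there are three numbers: the turn, a rotation vector about the world's x, y, z as a fraction of full scale, then the shift along the world's x, y, z as a fraction of full scale, then the closure, from 0 (fully open) to 1 (shut). In form: [[[wx, wy, wz], [dx, dy, dz], claw], ...]. A call has 1 to 10 rows; each row is the pose to reach, as a shift and turn from the pose commanded when the call began; what a row does not reach only later rows make up. Full scale, the value 1, is 1 m for a shift and 60 degrees for a turn. A row lasts 1/12 s, in which the tool goes at most 41.7 mm and 7.16 degrees, less where a joint would pass 70% of its speed; a pose out of reach is approached as far as the arm can. A call with a number of a shift or a turn outside -1 to 1 is refused whole. A call with a gripper value outside its range is refused whole. The fingers move at their own pace and stop on an object; "newtons" is the grip in N (left out, the last holds). Time passes only in rows, so rows that repeat a pose let the fingers close. It gives the time, the measured TCP pose, the force, the opening and the grip force at its end, in the units of the state.
- robot.observe(): the state, without advancing time (a new reading comes with each control period).
- snapshot(name): name is "side" or "top"; returns a dict with "color" (420x560x3 uint8, blue, green, red), "fx", "fy", "cx", "cy" (pixels), "distortion" ([k1, k2, p1, p2, k3] as OpenCV has them; the pictures are not rectified), "R" (3x3) and "t" (3): a world point X has camera coordinates R X + t. Camera axes: x right, y down, z forward; pixel columns grow to the right and rows downward; lengths in m; the calibration is good to about 2 mm. A picture is of the moment at which its call begins. There is no depth.
- robot.finish_job(): hands the job in; it is judged then, once.
The state is a dict: "clock": time; "joint_positions": joint angles; "joint_vel": joint speeds; "effort": joint torques, N m; "position": TCP position; "orientation": TCP orientation; "ft_force": force on the tool from outside, world axes, zero at the start; "torque": the same for the moment, N m; "grip_width": finger opening in m; "grasp_force": force on a finger pad.
Only numpy, scipy, OpenCV 4.12 (cv2) and the standard library are available. Lean on these libraries where they do the work, as an engineer would, in place of code of your own. Each camera call takes 0.05 s, during which the arm holds its last target. There are 200 camera calls.

## Working session

There is one attempt and no reset: what is moved stays moved. The work goes in short steps, Python scripts to look and compute and a tool call to move; the robot and the scene stay as the last step left them, time stands still between calls to the robot, and variables do not carry over. Pictures are saved under pics/ and viewed, at most 10 in all, crops included, and the job is handed in when it is done.

Besides the shell and the picture viewer there is one more tool, called after "Emit:" by a JSON object that holds its "api" and its "payload". jog_arm: Moves the arm, as the interface text tells. Its arguments: {"type":"object","properties":{"deltas":{"type":"array","items":{"type":"array"}},"newtons":{"type":"number"}},"required":["deltas"]}

```bash
mkdir -p pics; python3 - <<'E'
from workcell import robot, snapshot
import cv2,numpy as np,pickle
for n in("side","top"):
    s=snapshot(n);pickle.dump(s,open(n+".pkl","wb"));cv2.imwrite(f"pics/{n}0.png",s["color"])
    print(n,s["fx"],s["cx"],s["cy"],s["distortion"],-np.array(s["R"]).T@np.array(s["t"]),np.round(s["R"],2).tolist())
o=robot.observe();print(o["clock"],o["position"],o["orientation"],o["grip_width"])
E
```

```text
side 432.7019478578067 285.70682141713985 207.31687076906476 [0.00994639 0.         0.         0.         0.        ] [0.54024938 0.73974884 0.61253838] [[-1.0, 0.02, 0.0], [0.0, 0.54, -0.84], [-0.02, -0.84, -0.54]]
top 518.1443196162345 269.4942431991386 211.9444251892426 [-0.16658205  0.          0.          0.          0.        ] [0.42872193 0.0082846  0.96315945] [[-0.01, -1.0, -0.01], [-0.99, 0.01, -0.13], [0.13, 0.01, -0.99]]
0.1 [0.21927148 0.5847917  0.25261493] [-1.33996973e-04  1.78424542e-01  9.83953349e-01 -6.87248629e-04] 0.08559242770356565
```

View pics/side0.png

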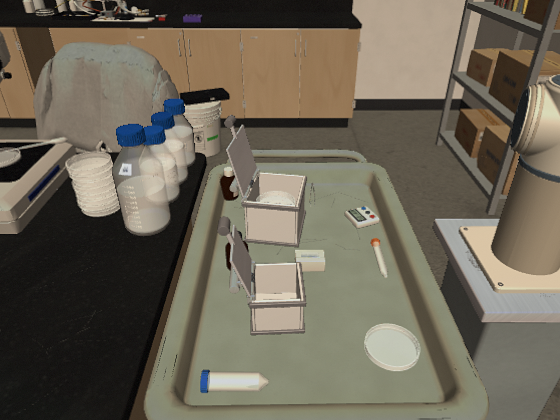

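View pics/top0.png

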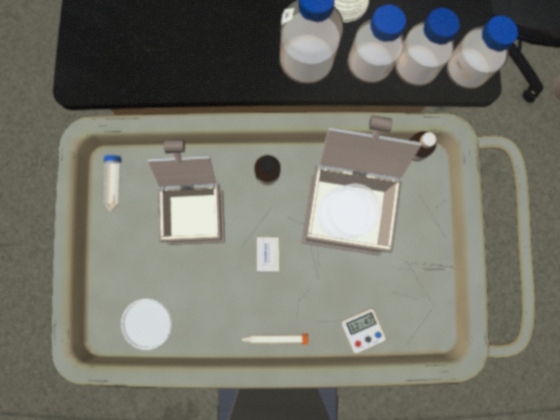

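The side view shows the larger box at about (275,208), with its grip at (231,122). In the top view the larger box is at about (352,210), turned slightly, with its grip at (381,124); the smaller box is on the left (+y) at about (190,210). I'll enlarge both views of the large box.

```bash
python3 - <<'E'
import cv2,numpy as np,pickle
t=pickle.load(open("top.pkl","rb"))["color"];s=pickle.load(open("side.pkl","rb"))["color"]
a=cv2.resize(t[105:265,295:435],None,fx=3.5,fy=3.5,interpolation=cv2.INTER_CUBIC)
b=cv2.resize(s[110:250,215:315],None,fx=3,fy=3,interpolation=cv2.INTER_CUBIC)
c=np.zeros((560,790,3),np.uint8);c[:a.shape[0],:a.shape[1]]=a;c[:b.shape[0],490:490+b.shape[1]]=b
cv2.imwrite("pics/z.png",c)
E
```

```text
(no output)
```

View pics/z.png

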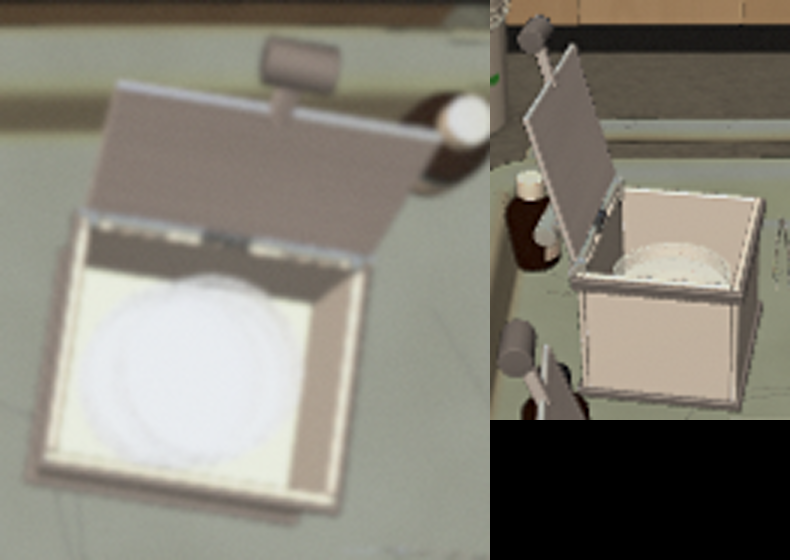

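The top half of the crop shows the grip at zoom (300,66), rim corners at (78,213), (372,262), (38,478) and (335,510). The side half has the grip at zoom (535,35).

```bash
cat >h.py <<'E'
import cv2,numpy as np
def ray(s,u,v):
    K=np.array([[s["fx"],0,s["cx"]],[0,s["fy"],s["cy"]],[0,0,1.]])
    p=cv2.undistortPoints(np.array([[[u,v]]],float),K,np.array(s["distortion"]))[0,0]
    R=np.array(s["R"]);d=R.T@np.r_[p,1];return -R.T@np.array(s["t"]),d/np.linalg.norm(d)
def plane(s,u,v,z):
    c,d=ray(s,u,v);return c+d*(z-c[2])/d[2]
def tri(a,b):
    (c1,d1),(c2,d2)=a,b
    k=np.linalg.lstsq(np.c_[d1,-d2],c2-c1,rcond=None)[0]
    p,q=c1+k[0]*d1,c2+k[1]*d2;return (p+q)/2,np.linalg.norm(p-q)
E
python3 - <<'E'
import pickle;from h import *
t=pickle.load(open("top.pkl","rb"));s=pickle.load(open("side.pkl","rb"))
T=lambda a,b:(295+a/3.5,105+b/3.5)
S=lambda a,b:(215+(a-490)/3,110+b/3)
g,e=tri(ray(t,*T(300,66)),ray(s,*S(535,35)));print("grip",g,e)
P=[plane(t,*T(*p),.11) for p in((78,213),(372,262),(38,478),(335,510))]
for p in P:print(p)
print("w",np.linalg.norm(P[0]-P[1]),np.linalg.norm(P[2]-P[3]),"d",np.linalg.norm(P[0]-P[2]),np.linalg.norm(P[1]-P[3]))
y=(P[0]-P[1]+P[2]-P[3])[:2];x=(P[0]+P[1]-P[2]-P[3])[:2]
print("yaw",np.arctan2(-y[0],y[1]),np.arctan2(x[1],x[0]))
h=(P[0]+P[1])/2;print("hinge",h)
# grip cylinder axis ends
A,B=plane(t,*T(264,60),g[2]),plane(t,*T(338,72),g[2]);print(A,B,np.arctan2(-(A-B)[0],(A-B)[1]))
for yaw in(-.1,-.12,-.14):
    ex=np.array([np.cos(yaw),np.sin(yaw)]);d=(g-h)[:2];print(yaw,d@ex,d@[-ex[1],ex[0]],g[2]-.115)
E
```

```text
grip [ 0.64488514 -0.14482544  0.26373515] 0.00021328341702071682
[ 0.61895672 -0.06732036  0.11      ]
[ 0.59432385 -0.20957779  0.11      ]
[ 0.49152349 -0.04597657  0.11      ]
[ 0.47488871 -0.18694653  0.11      ]
w 0.14437434924620415 0.1419480295485774 d 0.12920830264792466 0.12156038045044254
yaw -0.14468682699353644 -0.176282562717747
hinge [ 0.60664028 -0.13844908  0.11      ]
[ 0.64745928 -0.13026091  0.26373515] [ 0.6425541  -0.16027144  0.26373515] -0.16201596834296966
-0.1 0.038690360451292954 -0.0025263997381677165 0.14873515027821826
-0.12 0.03873314726343273 -0.001752138852152199 0.14873515027821826
-0.14 0.03876044133310221 -0.0009771771339573603 0.14873515027821826
```

Grip at (0.645, -0.145, 0.264) fits flap angle ≈1.85, yaw ≈ -0.16, hinge ≈ (0.603, -0.138), and the box sizes check. Setting off: up, then across.

Emit:
{"api": "jog_arm", "payload": {"deltas": [[[0,0,0],[0,0,0.04],0],[[0,0,0],[0,0,0.08],0],[[0,0,0],[0,0,0.11],0],[[0,0,0.03],[0.01,-0.02,0.13],0],[[0,0,0.06],[0.03,-0.05,0.13],0],[[0,0,0.1],[0.05,-0.085,0.13],0],[[0,0,0.13],[0.07,-0.12,0.13],0],[[0,0,0.16],[0.09,-0.154,0.13],0],[[0,0,0.19],[0.11,-0.188,0.13],0],[[0,0,0.19],[0.13,-0.223,0.13],0]], "newtons": 30}}

```text
clock: 0.93
position: [0.3498, 0.3604, 0.3831]
orientation: [-0.0, 0.079, 0.997, -0.0]
ft_force: [1.1, -0.4, -0.4]
grip_width: 0.0857
grasp_force: 0.0
```

Emit:
{"api": "jog_arm", "payload": {"deltas": [[[0,0,0],[0.02,-0.034,0],0],[[0,0,0],[0.04,-0.068,0],0],[[0,0,0],[0.06,-0.103,0],0],[[0,0,0],[0.08,-0.137,0],0],[[0,0,0],[0.1,-0.171,0],0],[[0,0,0],[0.12,-0.206,0],0],[[0,0,0],[0.14,-0.24,0],0],[[0,0,0],[0.16,-0.274,0],0],[[0,0,0],[0.18,-0.308,0],0],[[0,0,0],[0.2,-0.342,0],0]]}}

```text
clock: 1.77
position: [0.5499, 0.0182, 0.3831]
orientation: [-0.0, 0.08, 0.997, 0.0]
ft_force: [0.4, 0.9, -0.5]
grip_width: 0.0855
grasp_force: 0.0
```

Emit:
{"api": "jog_arm", "payload": {"deltas": [[[0,0,0],[0.02,-0.034,0],0],[[0,0,0],[0.04,-0.068,0],0],[[0,0,0],[0.06,-0.103,0],0],[[0,0,0],[0.08,-0.137,0],0],[[0,0,0],[0.09,-0.155,0],0],[[0,0,0],[0.096,-0.163,0],0],[[0,0,0],[0.096,-0.165,0],0],[[0,0,0],[0.096,-0.165,0],0]]}}

```text
clock: 2.43
position: [0.645, -0.1444, 0.3827]
orientation: [-0.001, 0.08, 0.997, 0.0]
ft_force: [0.5, 0.2, -0.0]
grip_width: 0.0852
grasp_force: 0.0
```

```bash
python3 - <<'E'
from workcell import snapshot
import cv2,numpy as np
s=snapshot("side")["color"];t=snapshot("top")["color"]
a=cv2.resize(s[50:250,180:320],None,fx=2.8,fy=2.8,interpolation=cv2.INTER_CUBIC);b=cv2.resize(t[60:260,290:430],None,fx=2.8,fy=2.8,interpolation=cv2.INTER_CUBIC)
cv2.imwrite("pics/a1.png",np.hstack([a,b]))
E
```

```text
(no output)
```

View pics/a1.png

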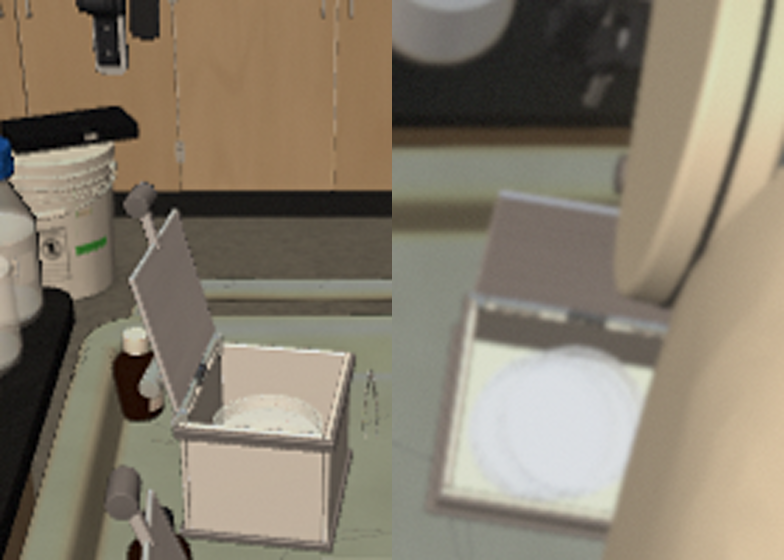

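The side view shows the open fingers straddling above the grip (grip at crop (140,198), fingers at (110,50) and (145,20)). The top view is hidden by the arm. Descending.

Emit:
{"api": "jog_arm", "payload": {"deltas": [[[0,0,0],[0,0,-0.02],0],[[0,0,0],[0,0,-0.045],0],[[0,0,0],[0,0,-0.07],0],[[0,0,0],[0,0,-0.09],0],[[0,0,0],[0,0,-0.105],0],[[0,0,0],[0,0,-0.116],0],[[0,0,0],[0,0,-0.116],0],[[0,0,0],[0,0,-0.116],0]]}}

```text
clock: 3.2
position: [0.6453, -0.1439, 0.2676]
orientation: [-0.0, 0.079, 0.997, 0.0]
ft_force: [1.1, -0.2, 0.4]
grip_width: 0.0854
grasp_force: 0.0
```

```bash
python3 - <<'E'
from workcell import snapshot
import cv2,numpy as np
s=snapshot("side")["color"]
cv2.imwrite("pics/a2.png",cv2.resize(s[70:210,180:320],None,fx=4,fy=4,interpolation=cv2.INTER_CUBIC))
E
```

```text
(no output)
```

View pics/a2.png

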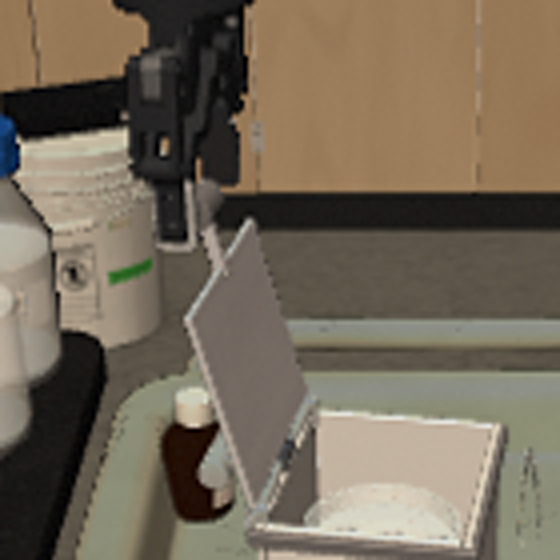

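The near fingertip (175,245) and far one (220,185) straddle the grip at (207,200), as wanted. Closing.

Emit:
{"api": "jog_arm", "payload": {"deltas": [[[0,0,0],[0,0,0],0.3],[[0,0,0],[0,0,0],0.5],[[0,0,0],[0,0,0],0.7],[[0,0,0],[0,0,0],1],[[0,0,0],[0,0,0],1],[[0,0,0],[0,0,0],1],[[0,0,0],[0,0,0],1],[[0,0,0],[0,0,0],1]]}}

```text
clock: 3.92
position: [0.6463, -0.1429, 0.2683]
orientation: [0.001, 0.08, 0.997, 0.001]
ft_force: [1.2, 8.2, 4.0]
grip_width: 0.0295
grasp_force: 34.2
```

Held (29.5 mm, 34 N). Work out the arc.

```bash
python3 - <<'E'
import numpy as np
A=np.linspace(1.855,0,41);x=-.155*np.cos(A);z=.155*np.sin(A)
for k in range(0,40,10):
    for i in range(k+1,k+11):print(round(A[i],3),np.round([(x[i]-x[k])*.987,-(x[i]-x[k])*.159,z[i]-z[k]],4).tolist())
    print()
E
```

```text
1.809 [-0.0069, 0.0011, 0.0019]
1.762 [-0.0138, 0.0022, 0.0034]
1.716 [-0.0208, 0.0033, 0.0046]
1.67 [-0.0278, 0.0045, 0.0055]
1.623 [-0.0349, 0.0056, 0.006]
1.577 [-0.042, 0.0068, 0.0062]
1.53 [-0.0491, 0.0079, 0.0061]
1.484 [-0.0562, 0.009, 0.0056]
1.438 [-0.0632, 0.0102, 0.0048]
1.391 [-0.0702, 0.0113, 0.0037]

1.345 [-0.0069, 0.0011, -0.0014]
1.298 [-0.0138, 0.0022, -0.0032]
1.252 [-0.0206, 0.0033, -0.0053]
1.206 [-0.0273, 0.0044, -0.0077]
1.159 [-0.0339, 0.0055, -0.0104]
1.113 [-0.0403, 0.0065, -0.0135]
1.067 [-0.0466, 0.0075, -0.0168]
1.02 [-0.0527, 0.0085, -0.0204]
0.974 [-0.0587, 0.0095, -0.0243]
0.928 [-0.0644, 0.0104, -0.0285]

0.881 [-0.0056, 0.0009, -0.0044]
0.835 [-0.0109, 0.0018, -0.0091]
0.788 [-0.0161, 0.0026, -0.0141]
0.742 [-0.021, 0.0034, -0.0193]
0.696 [-0.0257, 0.0041, -0.0247]
0.649 [-0.0301, 0.0048, -0.0303]
0.603 [-0.0342, 0.0055, -0.0361]
0.556 [-0.0381, 0.0061, -0.0421]
0.51 [-0.0417, 0.0067, -0.0483]
0.464 [-0.0451, 0.0073, -0.0547]

0.417 [-0.003, 0.0005, -0.0065]
0.371 [-0.0057, 0.0009, -0.0131]
0.325 [-0.0082, 0.0013, -0.0199]
0.278 [-0.0103, 0.0017, -0.0268]
0.232 [-0.0121, 0.0019, -0.0337]
0.186 [-0.0135, 0.0022, -0.0407]
0.139 [-0.0147, 0.0024, -0.0478]
0.093 [-0.0155, 0.0025, -0.055]
0.046 [-0.016, 0.0026, -0.0621]
0.0 [-0.0162, 0.0026, -0.0693]
```

Emit:
{"api": "jog_arm", "payload": {"deltas": [[[0,0,0],[-0.003,0.002,0.001],1],[[0,0,0],[-0.0069,0.003,0.002],1],[[0,0,0],[-0.0138,0.004,0.0034],1],[[0,0,0],[-0.0208,0.005,0.0046],1],[[0,0,0],[-0.0278,0.0065,0.0055],1],[[0,0,0],[-0.0349,0.0075,0.006],1],[[0,0,0],[-0.042,0.009,0.0062],1],[[0,0,0],[-0.0491,0.01,0.0061],1],[[0,0,0],[-0.0562,0.011,0.0056],1],[[0,0,0],[-0.0562,0.011,0.0056],1]]}}

```text
clock: 4.75
position: [0.5873, -0.1329, 0.2725]
orientation: [-0.001, 0.08, 0.997, 0.001]
ft_force: [2.4, 6.4, -2.0]
grip_width: 0.0289
grasp_force: 33.2
```

Emit:
{"api": "jog_arm", "payload": {"deltas": [[[0,0,0],[-0.007,0.003,-0.001],1],[[0,0,0],[-0.014,0.005,-0.002],1],[[0,0,0],[-0.021,0.0065,-0.0033],1],[[0,0,0],[-0.0278,0.0075,-0.005],1],[[0,0,0],[-0.0346,0.0085,-0.0072],1],[[0,0,0],[-0.0413,0.0095,-0.0096],1],[[0,0,0],[-0.0479,0.0105,-0.0123],1],[[0,0,0],[-0.0543,0.0115,-0.0154],1],[[0,0,0],[-0.0606,0.0125,-0.0187],1],[[0,0,0],[-0.0606,0.0125,-0.0187],1]]}}

```text
clock: 5.58
position: [0.5263, -0.1224, 0.2532]
orientation: [-0.001, 0.08, 0.997, -0.001]
ft_force: [2.2, -5.0, -3.3]
grip_width: 0.029
grasp_force: 31.9
```

Emit:
{"api": "jog_arm", "payload": {"deltas": [[[0,0,0],[-0.006,0.0005,-0.0036],1],[[0,0,0],[-0.012,0.001,-0.0075],1],[[0,0,0],[-0.0178,0.0015,-0.0117],1],[[0,0,0],[-0.0234,0.0025,-0.0161],1],[[0,0,0],[-0.0287,0.0035,-0.0208],1],[[0,0,0],[-0.0339,0.0045,-0.0258],1],[[0,0,0],[-0.0388,0.005,-0.031],1],[[0,0,0],[-0.0435,0.006,-0.0364],1],[[0,0,0],[-0.0479,0.0065,-0.042],1],[[0,0,0],[-0.0479,0.0065,-0.042],1]]}}

```text
clock: 6.42
position: [0.4793, -0.1145, 0.2109]
orientation: [-0.001, 0.08, 0.997, 0.0]
ft_force: [-0.8, -1.5, 0.8]
grip_width: 0.0295
grasp_force: 32.6
```

```bash
python3 - <<'E'
from workcell import snapshot
import cv2,numpy as np
s=snapshot("side")["color"]
cv2.imwrite("pics/a3.png",cv2.resize(s[80:260,180:340],None,fx=3.3,fy=3.3,interpolation=cv2.INTER_CUBIC))
E
```

```text
(no output)
```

View pics/a3.png

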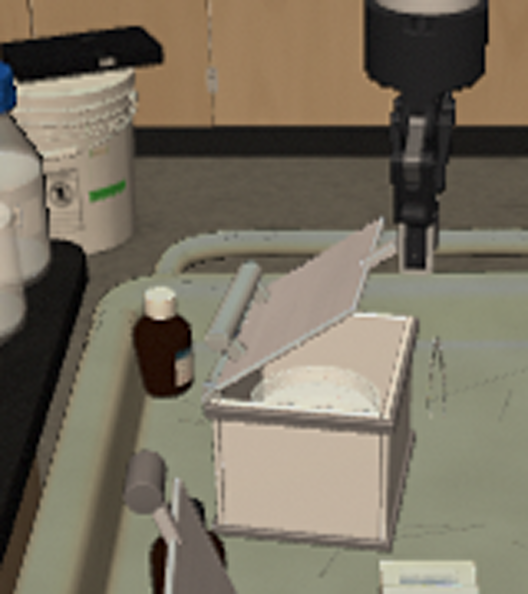

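The flap is following at about 0.65 rad, grip held at crop (415,250). Continuing.

Emit:
{"api": "jog_arm", "payload": {"deltas": [[[0,0,0],[-0.004,0.0007,-0.0058],1],[[0,0,0],[-0.008,0.0013,-0.0118],1],[[0,0,0],[-0.0116,0.002,-0.018],1],[[0,0,0],[-0.015,0.0025,-0.0244],1],[[0,0,0],[-0.018,0.003,-0.031],1],[[0,0,0],[-0.0207,0.0034,-0.0375],1],[[0,0,0],[-0.0232,0.0038,-0.0443],1],[[0,0,0],[-0.0253,0.004,-0.0512],1],[[0,0,0],[-0.0271,0.0042,-0.058],1],[[0,0,0],[-0.0271,0.0042,-0.058],1]]}}

```text
clock: 7.3
position: [0.4532, -0.1102, 0.1528]
orientation: [-0.001, 0.08, 0.997, 0.0]
ft_force: [-0.1, 4.5, -0.5]
grip_width: 0.0292
grasp_force: 34.0
```

Emit:
{"api": "jog_arm", "payload": {"deltas": [[[0,0,0],[-0.0014,0.001,-0.006],1],[[0,0,0],[-0.0026,0.001,-0.012],1],[[0,0,0],[-0.0034,0.001,-0.018],1],[[0,0,0],[-0.0038,0.001,-0.023],1],[[0,0,0],[-0.004,0.001,-0.027],1],[[0,0,0],[-0.004,0.001,-0.03],1],[[0,0,0],[-0.004,0.001,-0.032],1],[[0,0,0],[-0.004,0.001,-0.034],1],[[0,0,0],[-0.004,0.001,-0.035],1],[[0,0,0],[-0.004,0.001,-0.035],1]]}}

```text
clock: 8.13
position: [0.4491, -0.1095, 0.1189]
orientation: [-0.001, 0.08, 0.997, 0.0]
ft_force: [-4.1, 1.5, -0.1]
grip_width: 0.0293
grasp_force: 34.8
```

Emit:
{"api": "jog_arm", "payload": {"deltas": [[[0,0,0],[0.001,0,-0.001],1],[[0,0,0],[0.001,0,-0.002],1],[[0,0,0],[0.001,0,-0.003],1],[[0,0,0],[0.001,0,-0.003],1]]}}

```text
clock: 8.47
position: [0.4493, -0.1095, 0.1159]
orientation: [-0.001, 0.08, 0.997, 0.0]
ft_force: [-7.1, 0.5, 1.2]
grip_width: 0.0292
grasp_force: 35.1
```

Emit:
{"api": "jog_arm", "payload": {"deltas": [[[0,0,0],[-0.002,0,-0.001],1],[[0,0,0],[-0.002,0,-0.002],1],[[0,0,0],[-0.002,0,-0.002],1]]}}

```text
clock: 8.72
position: [0.4492, -0.1095, 0.1146]
orientation: [0.001, 0.08, 0.997, 0.0]
ft_force: [-3.9, 4.6, 5.2]
grip_width: 0.0293
grasp_force: 35.6
```

Emit:
{"api": "jog_arm", "payload": {"deltas": [[[0,0,0],[-0.001,0,-0.001],1],[[0,0,0],[-0.001,0,-0.002],1],[[0,0,0],[-0.001,0,-0.002],1]]}}

```text
clock: 8.97
position: [0.4492, -0.1095, 0.1131]
orientation: [0.002, 0.08, 0.997, 0.0]
ft_force: [-0.7, 6.1, 9.4]
grip_width: 0.0294
grasp_force: 36.2
```

```bash
python3 - <<'E'
from workcell import snapshot
import cv2,numpy as np
s=snapshot("side")["color"]
cv2.imwrite("pics/a4.png",cv2.resize(s[120:260,200:340],None,fx=4,fy=4,interpolation=cv2.INTER_CUBIC))
E
```

```text
(no output)
```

View pics/a4.png

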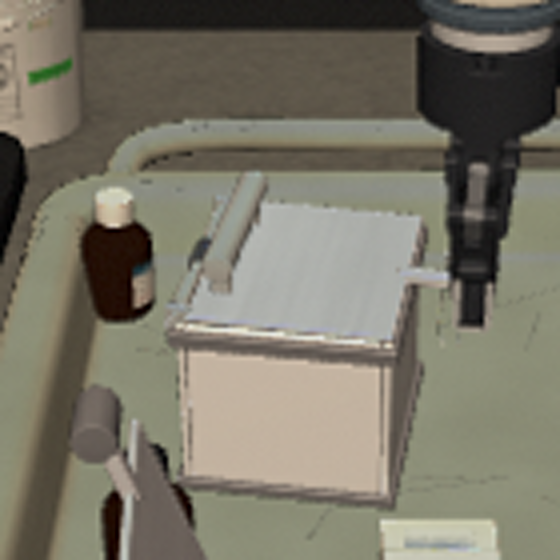

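The flap lies level on the box rim and the upward force shows it is seated; the small flap still stands at lower left. Releasing in place, then rising.

Emit:
{"api": "jog_arm", "payload": {"deltas": [[[0,0,0],[0,0,0],0.6],[[0,0,0],[0,0,0],0.4],[[0,0,0],[0,0,0],0.2],[[0,0,0],[0,0,0],0],[[0,0,0],[0,0,0],0],[[0,0,0],[0,0,0],0],[[0,0,0],[0,0,0],0]]}}

```text
clock: 9.6
position: [0.4476, -0.1097, 0.1121]
orientation: [-0.0, 0.08, 0.997, -0.0]
ft_force: [-0.6, -0.8, 0.1]
grip_width: 0.0853
grasp_force: 0.0
```

Emit:
{"api": "jog_arm", "payload": {"deltas": [[[0,0,0],[0,0,0.01],0],[[0,0,0],[0,0,0.03],0],[[0,0,0],[0,0,0.06],0],[[0,0,0],[0,0,0.09],0],[[0,0,0],[0,0,0.12],0],[[0,0,0],[0,0,0.14],0],[[0,0,0],[0,0,0.15],0],[[0,0,0],[0,0,0.15],0]]}}

```text
clock: 10.27
position: [0.4488, -0.1099, 0.2648]
orientation: [0.002, 0.08, 0.997, -0.0]
ft_force: [0.2, -0.3, -0.2]
grip_width: 0.0856
grasp_force: 0.0
```

```bash
python3 - <<'E'
from workcell import snapshot
import cv2
cv2.imwrite("pics/a5.png",snapshot("side")["color"])
E
```

```text
(no output)
```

View pics/a5.png

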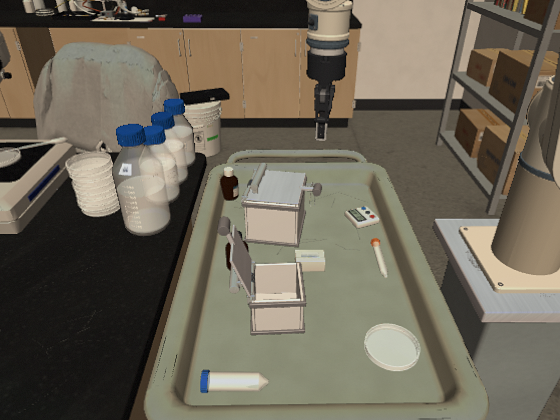

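The large flap is shut (grip at (317,189)), the small flap still stands open (grip at (225,226)), and the gripper is clear above.

```bash
python3 -c "
from workcell import robot
print(robot.finish_job())"
```

```text
the job is handed in; nothing more can be done
None
```

The larger box's flap was held all the way down, eased shut and let go without a slam; the smaller box's flap still stands open, and the job was handed in at about 10 s on the robot's clock.

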